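# Crush a scoop of ice

## Task

Crush some ice for the drinks: use the scoop to take ice from the steel bin and tip at least three pieces into the open hopper of the ice crusher, then lay the scoop back in the bin and let go of it. Then turn the crusher's dial clockwise past its two click positions to the third mark at the end of its travel; it springs back by itself, so keep hold of it there and finish while still holding it. Do not touch the ice with the fingers, leave no ice anywhere but in the hopper or the bin, and do not disturb the tumbler, bottle and tin behind.

Things in the scene. Friction and masses are not known exactly. Their poses are not given: they have to be found in the camera images.
- ice_bin: Open steel ice bin, 215 x 94 x 45 mm, walls and floor 4 mm thick, fixed where it stands, left or right of the crusher. Origin: centre of its underside; x along its length, away from the robot; z up. At the start the scoop lies in its near half, open front towards the bin's +x, and four pieces of ice lie between the scoop's front edge and the far end wall.
- scoop_grip (a point): Middle of the scoop's black handle, where to pinch it across y, 100 mm behind the pan's middle and 70 mm above the pan's underside. The handle is 112 mm long, 16 mm wide (y), 20 mm thick and rises backwards from the pan at 25 degrees. x points to the scoop's open front, z up. At the start this point lies just outside the bin's near wall and above its rim.
- scoop_pan (a point): Middle of the scoop's pan, on its floor, 3 mm above its underside. Axes as scoop_grip.
- scoop: Flat-bottomed aluminium scoop, about 120 g, loose. Origin: middle of the pan's underside; x to its open front, z up. The front edge lies 44 mm ahead and the back wall 42 mm behind the origin; the pan is 74 mm wide outside, its floor 3 mm thick and thinner in front, side walls 31 mm high at the back, sloping down to the front, back wall 40 mm.
- crusher: Electric ice crusher, grey, 260 mm (x) x 150 mm (y) x 150 mm high, fixed where it stands. Origin: centre of its underside; x points to its back, away from the robot; z up. Its near half is a flat deck, 150 mm high, with the dial on top; its far half is the open hopper.
- hopper_mouth (a point): Centre of the hopper's open mouth, level with its rim (150 mm above the worktop), 66 mm behind the crusher's origin. Inside it is 102 mm (x) by 122 mm (y) and about 45 mm deep to two steel rolls; walls 12 mm thick. x to the crusher's back, z up.
- dial_grip (a point): On the dial's upright axis, 178 mm above the worktop, the height to grip it. Black dial: upright finger bar 52 mm long, 16 mm wide, its top 12 mm above this point, on a round skirt of 58 mm diameter, its top 19 mm below this point. The frame turns with the dial: the bar's length lies 0.654 rad (counter-clockwise from above) from this frame's x, i.e. at 0.654 - q from the crusher's x.
- dial (a joint): Dial angle q, rad, growing clockwise seen from above: 0 off; clicks (detents), where it stays, at about 0.43 (one dot) and 0.83 (two dots); 1.309 (three dots) is the end stop, from which it springs back to a click if let go. Turning takes up to about 0.19 N m, holding it at the stop about 0.16 N m.
- ice0: Piece of bullet-shaped ice, translucent, 24 mm diameter, 32 mm long, 11 g, slippery (slides at 6 to 9 degrees of slope). Origin near its middle, x along its length; it lies on its side at the start.
- ice1: Piece of bullet-shaped ice, translucent, 24 mm diameter, 32 mm long, 11 g, slippery (slides at 6 to 9 degrees of slope). Origin near its middle, x along its length; it lies on its side at the start.
- ice2: Piece of bullet-shaped ice, translucent, 24 mm diameter, 32 mm long, 11 g, slippery (slides at 6 to 9 degrees of slope). Origin near its middle, x along its length; it lies on its side at the start.
- ice3: Piece of bullet-shaped ice, translucent, 24 mm diameter, 32 mm long, 11 g, slippery (slides at 6 to 9 degrees of slope). Origin near its middle, x along its length; it lies on its side at the start.
- tumbler_upturned: Bystander behind the work: upturned glass tumbler, 81 mm wide, 93 mm high. Origin at the centre of its underside.
- syrup_bottle: Bystander behind the work: bottle, 62 mm wide, 199 mm high. Origin at the centre of its underside.
- tin: Bystander behind the work: low round tin, 75 mm wide, 58 mm high. Origin at the centre of its underside.

How it is judged:
By the outcome, as a careful person would: the job done as asked, in the order asked, and still so for the second after the job is handed in, while the arm keeps its last pose, push and grip.
It also fails if it takes over 72 s, if anything falls off the work surface, if the arm or the gripper's body presses on something with over 40 N, if the wrist force passes 120 N, or if a joint passes its speed limit or range.

## Robot

A 7-joint arm with a two-finger parallel gripper is mounted at the origin on a cart in front of the work surface, level with it; the furniture and walls round the work are solid. World frame = base frame: x ahead of the robot, y to its left, z up, the work surface at z = 0. Lengths are in m, angles in degrees, forces in N, time in s.
With the tool pointing down it reaches from about 0.35 to 0.9 m from the base axis. Payload 7.2 kg.
Tool frame: the origin (TCP) lies midway between the tips of the shut fingers; the grasp point (between the pads) lies 19 mm behind it; z points along the fingers, y is the line along which they close (so a half turn about z gives the same grasp; the last joint's range is limited). The gripper opens to 85 mm and grips with 20 to 120 N. Pads are 22 mm wide; open, the fingers measure 114 mm over their backs; the gripper's body (76 mm by 85 mm) begins 54 mm behind the grasp point. The pads swing forward as they close: fully open they stand 13 mm farther back than shut.
Start: joints at [-79.71, 23.554, -0.728, 91.456, 0.321, 64.991, -4.71], TCP at [0.153, 0.606, 0.231] pointing down, gripper open.
Joint ranges: [-169.25, 169.25], [-16.82, 113.86], [-84.01, 82.57], [7.8, 145.47], [-59.2, 239.2], [7.22, 106.19], [-163.78, 163.78]. Speed limits (degrees/s): [136.94, 136.94, 172.46, 172.46, 180, 180, 180].

## Interface

Orientations are given as a 3x3 rotation matrix whose columns are the frame's x, y, z axes.
In Python, from rig import read_state, capture, hand_in, recognise, spot_point gives the robot as it stands.
- The arm moves only by the shell command python3 -m jog 'ROWS' [FORCE]. ROWS is JSON, a list that holds one entry, the list of rows, each a list of 7 numbers: the shift along the tool's x, y, z in mm, then the turn, a rotation vector about the tool's x, y, z in rad, then the finger opening in mm, from 0 to 85.4. In form: [[[x, y, z, wx, wy, wz, grip], ...]]. A call has 1 to 12 rows; each row is the pose to reach, as a shift and turn from the pose commanded when the call began, along the tool's axes at that moment; what a row does not reach only later rows make up. A row lasts 1/10 s, in which the tool goes at most 50 mm and 8.59 degrees, less where a joint would pass 70% of its speed; a pose out of reach is approached as far as the arm can. A call with a gripper value outside its range is refused whole. The fingers move at their own pace and stop on an object; FORCE is the grip in N (left out, the last holds). Time passes only in rows, so rows that repeat a pose let the fingers close. It gives the time, the measured TCP pose, the force, the opening and the grip force at its end, in the units of the state.
- read_state(): the state, without advancing time (a new reading comes with each control period).
- capture(name): name is "side" or "top"; returns a dict with "pixels" (480x640x3 uint8, blue, green, red), "depth" (480x640 float32, m along the optical axis (not along the pixel's ray), 0 where there is no reading), "fx", "fy", "cx", "cy" (pixels), "distortion" ([k1, k2, p1, p2, k3] as OpenCV has them; the pictures are not rectified), "pose" (4x4, takes a point from camera to world coordinates). Camera axes: x right, y down, z forward; pixel columns grow to the right and rows downward; lengths in m; the calibration is good to about 2 mm. A picture is of the moment at which its call begins.
- hand_in(): hands the job in; it is judged then, once.
Trained networks look in the newest picture that a camera, given by its name, has taken for a name from the list of things; names that differ only in an ending like _2 or _b are one class to them, and where a whole thing is asked for, a point or a joint stands for the part that bears it (a point fixed in the world has none). Each returns a list of dicts, best first, with "conf" (0 to 1); they miss things now and then, are a little off and sometimes report something else, mostly with a low value. They report only what shows in the picture. A call takes as long as a camera call.
- recognise(camera, target): "location" ([column, row] in pixels, amid what is visible of it).
- spot_point(camera, target): "location" ([column, row] in pixels: a listed point, or the origin of a listed thing).
The state is a dict: "time": time; "joint_pos": joint angles; "qd": joint speeds; "joint_efforts": joint torques, N m; "tcp_pos": TCP position; "orientation": TCP orientation; "ft_force": force on the tool from outside, world axes, zero at the start; "moment": the same for the moment, N m; "finger_gap": opening from 0.0 (shut) to 1.0 (fully open); "gripper_force": force on a finger pad.
Only numpy, scipy, OpenCV 4.12 (cv2) and the standard library are available. Lean on these libraries where they do the work, as an engineer would, in place of code of your own. Each camera call takes 0.05 s, during which the arm holds its last target. There are 200 camera calls.

## Working session

There is one attempt and no reset: what is moved stays moved. The work goes in short steps, Python scripts to look and compute and a shell command to move; the robot and the scene stay as the last step left them, time stands still between calls to the robot, and variables do not carry over. Pictures are saved under pics/ and viewed, at most 10 in all, crops included, and the job is handed in when it is done.

```bash
mkdir -p pics
cat > h.py <<'E'
import numpy as np,cv2
from rig import *
def px2w(c,u,v,z=None,w=2):
    K=np.array([[c["fx"],0,c["cx"]],[0,c["fy"],c["cy"]],[0,0,1]])
    n=cv2.undistortPoints(np.array([[[u,v]]],float),K,np.array(c["distortion"]))[0,0]
    P=np.array(c["pose"]); r=P[:3,:3]@np.array([n[0],n[1],1]); o=P[:3,3]
    if z is not None: return o+r*(z-o[2])/r[2]
    d=c["depth"][max(0,int(v)-w):int(v)+w+1,max(0,int(u)-w):int(u)+w+1]; d=d[d>0]
    return o+r*np.median(d) if d.size else None
E
python3 - <<'E'
from h import *
np.set_printoptions(precision=3,suppress=True)
s=read_state();print(s["time"],s["tcp_pos"],s["orientation"],s["finger_gap"])
for n in("side","top"):
    c=capture(n);cv2.imwrite(f"pics/{n}0.png",c["pixels"]);print(n,np.array(c["pose"]))
    for t in["ice_bin","scoop_grip","scoop_pan","scoop","crusher","hopper_mouth","dial_grip","ice0"]:
        for r in spot_point(n,t)[:4 if t=="ice0" else 1]:
            u,v=r["location"];zz={"ice_bin":0,"scoop_grip":.074,"scoop_pan":.007,"scoop":.004,"crusher":0,"hopper_mouth":.15,"dial_grip":.178,"ice0":.016}[t]
            print(n,t,round(r["conf"],2),np.round([u,v]),"plane",px2w(c,u,v,zz),"depth",px2w(c,u,v))
E
```

```text
0.0 [0.153 0.605 0.23 ] [[-0.969  0.245 -0.   ]
 [ 0.245  0.969 -0.002]
 [-0.    -0.002 -1.   ]] 1.0041498277213847
side [[-0.724 -0.574  0.382  0.281]
 [-0.69   0.592 -0.417  0.32 ]
 [ 0.014 -0.566 -0.825  0.841]
 [ 0.     0.     0.     1.   ]]
side ice_bin 0.83 [364. 240.] plane [ 0.588 -0.186  0.   ] depth [ 0.586 -0.182  0.006]
side scoop_grip 0.68 [415. 267.] plane [ 0.445 -0.163  0.074] depth [ 0.443 -0.157  0.084]
side scoop_pan 0.57 [369. 255.] plane [ 0.551 -0.159  0.007] depth [ 0.551 -0.159  0.008]
side scoop 0.55 [371. 254.] plane [ 0.55  -0.168  0.004] depth [ 0.55  -0.167  0.005]
side crusher 0.71 [258. 336.] plane [0.591 0.139 0.   ] depth [0.535 0.171 0.152]
side hopper_mouth 0.66 [229. 272.] plane [0.662 0.124 0.15 ] depth [0.687 0.111 0.104]
side dial_grip 0.58 [273. 325.] plane [0.521 0.147 0.178] depth [0.523 0.146 0.173]
side ice0 0.66 [344. 213.] plane [ 0.664 -0.204  0.016] depth [ 0.659 -0.197  0.026]
side ice0 0.63 [333. 226.] plane [ 0.658 -0.157  0.016] depth [ 0.653 -0.15   0.028]
side ice0 0.59 [354. 228.] plane [ 0.619 -0.187  0.016] depth [ 0.617 -0.184
[... 457 characters left out ...]
7] depth [ 0.554 -0.16   0.008]
top scoop 0.63 [383. 280.] plane [ 0.554 -0.167  0.004] depth [ 0.553 -0.167  0.007]
top crusher 0.64 [232. 260.] plane [0.594 0.136 0.   ] depth [0.572 0.116 0.149]
top hopper_mouth 0.72 [224. 211.] plane [0.661 0.131 0.15 ] depth [0.672 0.138 0.103]
top dial_grip 0.7 [212. 284.] plane [0.527 0.145 0.178] depth [0.525 0.143 0.19 ]
top ice0 0.64 [371. 249.] plane [ 0.613 -0.144  0.016] depth [ 0.612 -0.143  0.026]
top ice0 0.63 [303. 166.] plane [ 0.787 -0.007  0.016] depth [ 0.763 -0.008  0.092]
top ice0 0.6 [377. 225.] plane [ 0.663 -0.157  0.016] depth [ 0.661 -0.156  0.027]
top ice0 0.51 [391. 226.] plane [ 0.661 -0.185  0.016] depth [ 0.66  -0.184  0.022]
```

Run:
```python
from h import *
np.set_printoptions(precision=3,suppress=True)
im=cv2.imread("pics/top0.png");cv2.imwrite("pics/top0c.png",cv2.resize(im[120:380,140:480],None,fx=2.3,fy=2.3,interpolation=cv2.INTER_CUBIC))
c=capture("top")
# bin outline and handle axis from cloud
P=np.array([[px2w(c,u,v,w=0) if c["depth"][v,u]>0 else [9,9,9] for u in range(150,470)] for v in range(150,390)]).reshape(-1,3)
m=(P[:,2]>.035)&(P[:,2]<.049)&(P[:,1]<-.08)&(P[:,1]>-.28)&(P[:,0]<.73)&(P[:,0]>.47)
r=cv2.minAreaRect(P[m][:,:2].astype(np.float32)*1000);print("bin",r,m.sum())
m=(P[:,2]>.06)&(P[:,2]<.14)&(P[:,1]<-.08)&(P[:,1]>-.28)&(P[:,0]<.6)
Q=P[m];print("handle",m.sum(),Q.min(0),Q.max(0));print(cv2.fitLine((Q[:,:2]*1000).astype(np.float32),cv2.DIST_L2,0,1,1).ravel())
m=(P[:,2]>.14)&(P[:,2]<.158)&(P[:,1]>0)&(P[:,1]<.3)&(P[:,0]<.76)
print("crusher",cv2.minAreaRect(P[m][:,:2].astype(np.float32)*1000))
m=(P[:,2]>.18)&(P[:,2]<.2)&(P[:,1]>.08)&(P[:,1]<.22)&(P[:,0]<.6)
print("dialbar",cv2.minAreaRect(P[m][:,:2].astype(np.float32)*1000),m.sum())
```

```text
bin ((581.8922729492188, -165.88389587402344), (99.81742095947266, 220.76980590820312), 85.02323150634766) 1204
handle 458 [ 0.407 -0.169  0.06 ] [ 0.503 -0.15   0.104]
[   0.999   -0.045  451.597 -158.733]
crusher ((593.6802978515625, 136.92205810546875), (146.9285430908203, 259.0562438964844), 86.11531829833984)
dialbar ((525.1976318359375, 141.25205993652344), (51.79988479614258, 16.256397247314453), 33.6603889465332) 304
```

View pics/top0c.png

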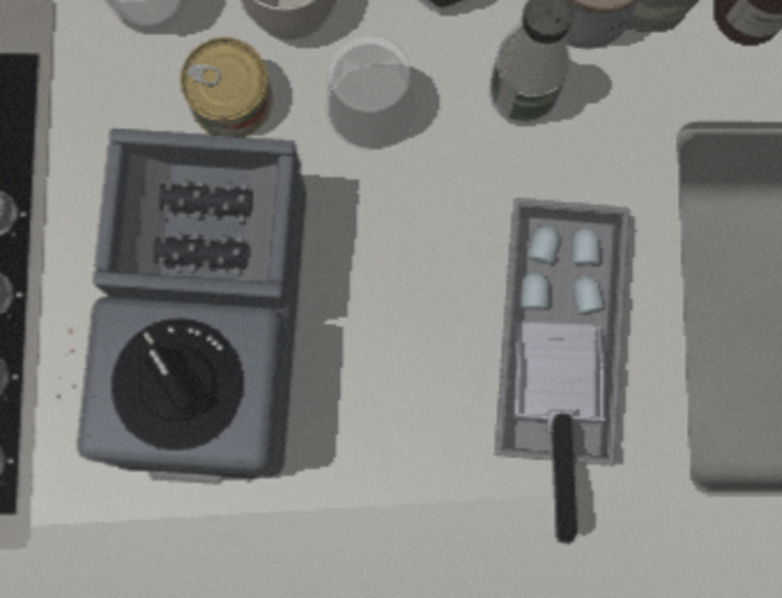

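View pics/side0.png

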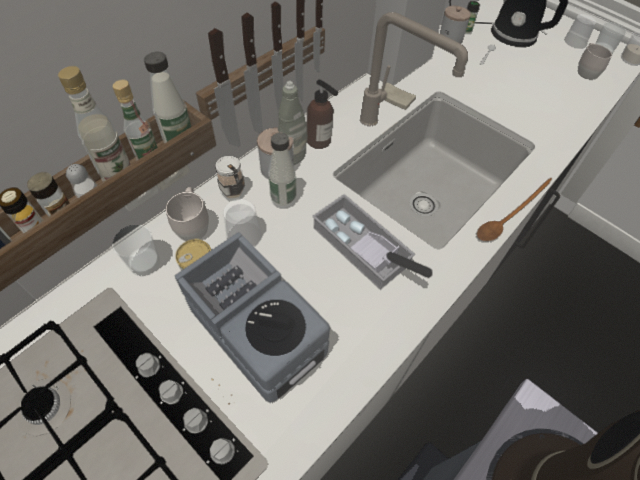

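The pictures show the bin at right (crop columns 497–632, rows 200–462), yawed about −5°. The scoop is in its near half, and four ice pieces sit ahead of it at rows 225–310. The crusher is at left, its dial bar at about 34° and its hopper open. I'll move over the crusher first and test how far the tool can tilt for pouring.

```bash
cat >> h.py <<'E'
from scipy.spatial.transform import Rotation as Ro
np.set_printoptions(precision=3,suppress=True)
def Rt(yaw,pitch=0):
    "tool attitude: yaw deg of 'scoop x', pitch deg nose-down positive; tool x = -scoop x at pitch 0, z down"
    B=np.array([[-1,0,0],[0,1,0],[0,0,-1.]])
    return Ro.from_euler("ZY",[yaw,pitch],degrees=True).as_matrix()@B
def goal(p,R,grasp=False,s=None):
    "prints shift(mm)/rotvec in present tool axes; grasp: p is grasp point (19 mm behind TCP)"
    s=s or read_state();R0=np.array(s["orientation"]);p=np.array(p)+(R[:,2]*.019 if grasp else 0)
    print("shift",np.round(R0.T@(p-s["tcp_pos"])*1000,1),"rot",Ro.from_matrix(R0.T@R).as_rotvec(),"tcp goal",p)
E
python3 - <<'E'
from h import *
goal([.45,.25,.30],Rt(-4)); goal([.57,.12,.29],Rt(-4))
E
```

```text
shift [-374.9 -272.3  -68.7] rot [ 0.    -0.    -0.178] tcp goal [0.45 0.25 0.3 ]
shift [-523.1 -368.9  -58.7] rot [ 0.    -0.    -0.178] tcp goal [0.57 0.12 0.29]
```

```bash
python3 -m jog '[[[-30,-22,-20,0,0,-0.03,60],[-70,-50,-40,0,0,-0.06,60],[-110,-80,-60,0,0,-0.1,60],[-150,-110,-69,0,0,-0.14,60],[-188,-136,-69,0,0,-0.178,60],[-225,-163,-69,0,0,-0.178,60],[-262,-190,-69,0,0,-0.178,60],[-300,-217,-69,0,0,-0.178,60],[-337,-245,-69,0,0,-0.178,60],[-375,-272,-69,0,0,-0.178,60],[-412,-296,-66,0,0,-0.178,60],[-449,-320,-63,0,0,-0.178,60]]]'
python3 - <<'E'
from h import *
print(read_state()["joint_pos"]);goal([.57,.12,.29],Rt(-4)); goal([.57,.12,.29],Rt(-4,40))
E
```

```text
time: 2.15
tcp_pos: [0.5112, 0.184, 0.2947]
orientation: [[-0.998, 0.07, 0.001], [0.07, 0.998, 0.001], [-0.001, 0.001, -1.0]]
ft_force: [0.7, 0.0, 0.7]
finger_gap: 0.705
gripper_force: 0.0
[-38.338  12.548  16.25   98.806  -3.746  69.115  64.881]
shift [-63.2 -59.8   4.7] rot [0.001 0.001 0.   ] tcp goal [0.57 0.12 0.29]
shift [-63.2 -59.8   4.7] rot [0.001 0.699 0.   ] tcp goal [0.57 0.12 0.29]
```

```bash
python3 -m jog '[[[-20,-20,0,0,0.1,0,60],[-45,-40,0,0,0.24,0,60],[-63,-60,0,0,0.38,0,60],[-63,-60,0,0,0.52,0,60],[-63,-60,0,0,0.65,0,60],[-63,-60,0,0,0.7,0,60]]]'
python3 - <<'E'
from h import *
s=read_state();print(s["joint_pos"]);R=Rt(-4,40);print(Ro.from_matrix(R.T@np.array(s["orientation"])).as_rotvec(degrees=True))
goal([.448,-.158,.20],Rt(-2.6,0),True)
goal([.450,-.158,.20],Rt(-2.6,-12),True)
E
```

```text
time: 2.75
tcp_pos: [0.567, 0.1228, 0.2887]
orientation: [[-0.842, 0.072, -0.535], [0.049, 0.997, 0.056], [0.537, 0.021, -0.843]]
ft_force: [-0.2, 1.4, -2.1]
finger_gap: 0.702
gripper_force: 0.0
[ -8.229  37.639  -5.794  68.062  -7.205 105.16   72.468]
[-1.034 -7.506 -0.619]
shift [  28.5 -290.8  138.6] rot [ 0.028 -0.567 -0.02 ] tcp goal [ 0.448 -0.158  0.181]
shift [  23.7 -290.6  135.1] rot [ 0.026 -0.776 -0.023] tcp goal [ 0.454 -0.158  0.181]
```

```bash
python3 -m jog '[[[0,-35,0,0,-0.1,0,50],[3,-75,0,0,-0.22,0,50],[5,-115,10,0.01,-0.36,0,50],[10,-155,40,0.01,-0.5,0,50],[15,-195,75,0.02,-0.6,-0.01,50],[20,-230,105,0.026,-0.7,-0.02,50],[23,-260,130,0.026,-0.7,-0.02,50],[23,-285,135,0.026,-0.7,-0.02,50],[24,-291,135,0.026,-0.7,-0.02,50],[24,-291,135,0.026,-0.7,-0.02,50]]]'
python3 - <<'E'
from h import *
c=capture("top");cv2.imwrite("pics/t1.png",c["pixels"])
for t in["scoop_grip","scoop_pan"]:
    for r in spot_point("top",t)[:1]: print(t,r["conf"],px2w(c,*r["location"],{"scoop_grip":.074,"scoop_pan":.007}[t]))
c=capture("side")
for t in["scoop_grip","scoop_pan"]:
    for r in spot_point("side",t)[:1]: print(t,r["conf"],px2w(c,*r["location"],{"scoop_grip":.074,"scoop_pan":.007}[t]))
print(read_state()["joint_pos"]);goal([.447,-.1585,.076],Rt(-2.6,-8),True)
E
```

```text
time: 3.75
tcp_pos: [0.4555, -0.1591, 0.1855]
orientation: [[-0.989, 0.049, 0.142], [0.049, 0.999, -0.004], [-0.142, 0.003, -0.99]]
ft_force: [-0.1, -0.2, 0.5]
finger_gap: 0.588
gripper_force: 0.0
scoop_grip 0.83 [ 0.443 -0.159  0.074]
scoop_pan 0.67 [ 0.556 -0.167  0.007]
scoop_grip 0.66 [ 0.448 -0.159  0.074]
scoop_pan 0.66 [ 0.556 -0.168  0.007]
[ 13.976   8.246   0.75  119.982  -2.89   43.861 104.078]
shift [ 24.2  -2.1 125.8] rot [0.003 0.003 0.   ] tcp goal [ 0.45  -0.159  0.057]
```

```bash
python3 -m jog '[[[10,-1,30,0,0,0.01,50],[18,-1,65,0,0,0.015,50],[24,-1,95,0,0,0.015,50],[24,-1,115,0,0,0.015,50],[24,-1,125,0,0,0.015,50],[24,-1,125,0,0,0.015,50],[24,-1,125,0,0,0.015,5],[24,-1,125,0,0,0.015,5],[24,-1,125,0,0,0.015,5],[24,-1,125,0,0,0.015,5],[24,-1,125,0,0,0.015,5],[24,-1,125,0,0,0.015,5]]]' 50
python3 - <<'E'
from h import *
goal([.447,-.1585,.076],Rt(-2.6,-8),True)
E
```

```text
time: 5.25
tcp_pos: [0.4498, -0.1588, 0.0588]
orientation: [[-0.988, 0.062, 0.144], [0.062, 0.998, -0.004], [-0.143, 0.005, -0.99]]
ft_force: [-1.5, 2.0, 7.1]
finger_gap: 0.174
gripper_force: 53.1
shift [0.4 0.1 1.6] rot [ 0.003  0.004 -0.017] tcp goal [ 0.45  -0.159  0.057]
```

```bash
python3 -m jog '[[[-5,0,0.7,0,0.005,0.01,5],[-12,0,1.7,0,0.008,0.02,5],[-20,-0.5,2.9,0,0.01,0.02,5],[-28,-0.7,4,0,0.01,0.02,5],[-36,-0.9,5.2,0,0.01,0.02,5],[-44,-1.1,6.4,0,0.01,0.02,5],[-50,-1.3,7.2,0,0.01,0.02,5],[-54,-1.4,7.8,0,0.01,0.02,5]]]' 70
python3 - <<'E'
from h import *
c=capture("side");cv2.imwrite("pics/s2.png",cv2.resize(c["pixels"][160:300,270:450],None,fx=4,fy=4,interpolation=cv2.INTER_CUBIC))
E
```

```text
time: 6.05
tcp_pos: [0.5039, -0.164, 0.0591]
orientation: [[-0.988, 0.082, 0.133], [0.082, 0.997, -0.003], [-0.133, 0.008, -0.991]]
ft_force: [-8.0, 0.6, 16.1]
finger_gap: 0.174
gripper_force: 71.4
```

View pics/s2.png

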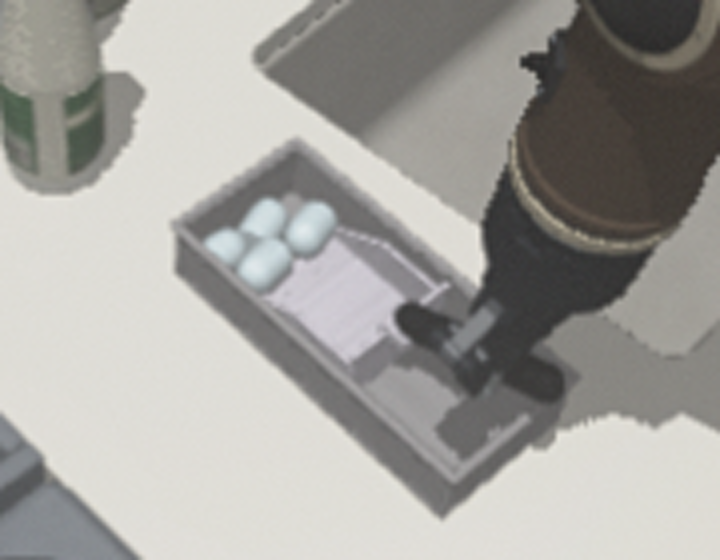

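The ice is bunched at the far end (crop 205–335, 200–290), with the near pieces starting to ride onto the pan. I'll keep pushing slowly.

```bash
python3 -m jog '[[[-4,0,0.3,0,0,0,5],[-8,0,0.8,0,0,0,5],[-12,0,1.3,0,0,0,5],[-16,0,1.8,0,0,0,5],[-20,0,2.3,0,0,0,5],[-22,0,2.6,0,0,0,5],[-24,0,2.9,0,0,0,5]]]'
python3 - <<'E'
from h import *
c=capture("side");cv2.imwrite("pics/s3.png",cv2.resize(c["pixels"][160:300,270:450],None,fx=4,fy=4,interpolation=cv2.INTER_CUBIC))
E
```

```text
time: 6.8
tcp_pos: [0.5222, -0.1655, 0.0589]
orientation: [[-0.989, 0.082, 0.123], [0.083, 0.997, -0.002], [-0.123, 0.009, -0.992]]
ft_force: [-31.9, 3.5, 41.6]
finger_gap: 0.167
gripper_force: 75.2
```

View pics/s3.png

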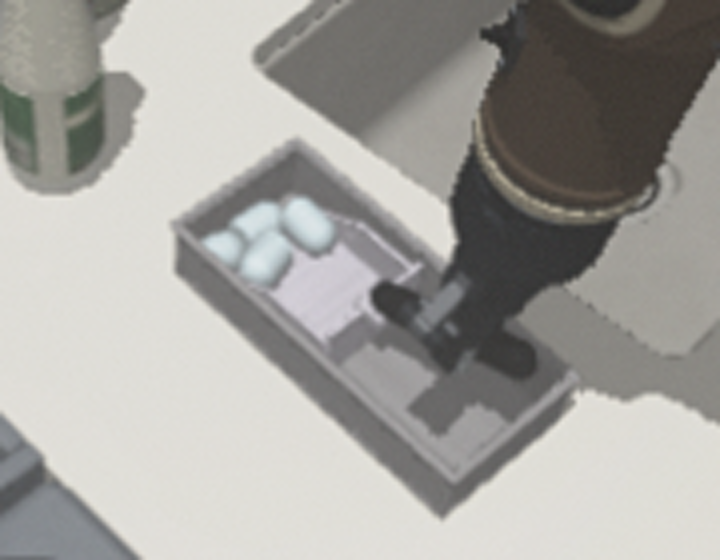

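```bash
python3 -m jog '[[[2,0,-3,0,0,0,5],[-1,0,-4,0,0,0.02,5],[-4,0,-4,0,0,0.03,5],[-7,0,-4,0,0,0,5],[-10,0,-4,0,0,-0.03,5],[-12,0,-3.5,0,0,-0.02,5],[-14,0,-3.3,0,0,0,5],[-14,0,-3.3,0,0,0,5]]]'
python3 - <<'E'
from h import *
c=capture("side");cv2.imwrite("pics/s4.png",cv2.resize(c["pixels"][180:260,300:400],None,fx=7,fy=7,interpolation=cv2.INTER_CUBIC))
E
```

```text
time: 7.65
tcp_pos: [0.5417, -0.1663, 0.0634]
orientation: [[-0.988, 0.082, 0.133], [0.083, 0.997, -0.003], [-0.132, 0.008, -0.991]]
ft_force: [0.3, 0.1, -1.7]
finger_gap: 0.174
gripper_force: 68.7
```

View pics/s4.png

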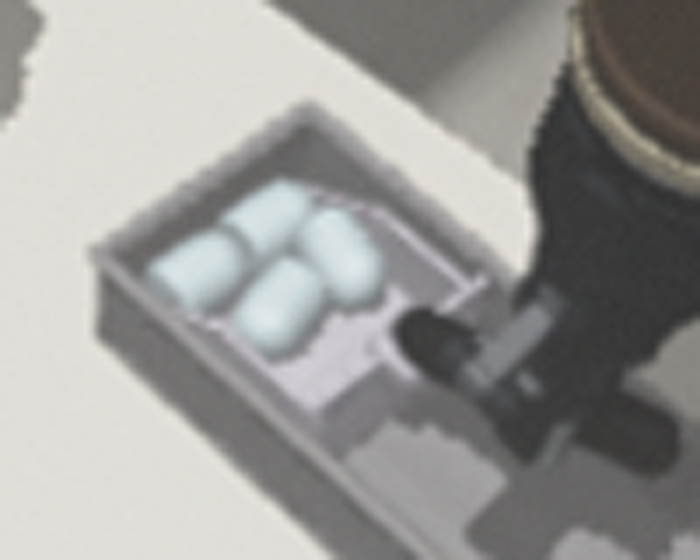

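All four pieces are on the pan (crop 150–385, 180–355). Next I'll tilt the nose up about the pan's back edge.

```bash
python3 -m jog '[[[1,0,0.6,0,-0.03,0,5],[3,0,1.5,0,-0.065,0,5],[4.5,0,2.5,0,-0.1,0,5],[6,0,3.3,0,-0.135,0,5],[8,0,4.3,0,-0.17,0,5],[9.5,0,5,0,-0.205,0,5],[11,0,6,0,-0.24,0,5],[12,0,6.5,0,-0.265,0,5],[12,0,5,0,-0.28,0,5],[12,0,2,0,-0.28,0,5]]]'
python3 - <<'E'
from h import *
c=capture("side");cv2.imwrite("pics/s5.png",cv2.resize(c["pixels"][160:280,290:410],None,fx=5,fy=5,interpolation=cv2.INTER_CUBIC))
s=read_state();goal(np.array(s["tcp_pos"])+[-.02,.002,.19],Rt(-4.7,-24))
E
```

```text
time: 8.7
tcp_pos: [0.5289, -0.1652, 0.0584]
orientation: [[-0.915, 0.081, 0.396], [0.078, 0.997, -0.023], [-0.396, 0.01, -0.918]]
ft_force: [0.1, 0.3, -1.4]
finger_gap: 0.171
gripper_force: 68.9
shift [ -57.2    2.3 -182.3] rot [ 0.01  -0.009 -0.004] tcp goal [ 0.509 -0.163  0.249]
```

View pics/s5.png

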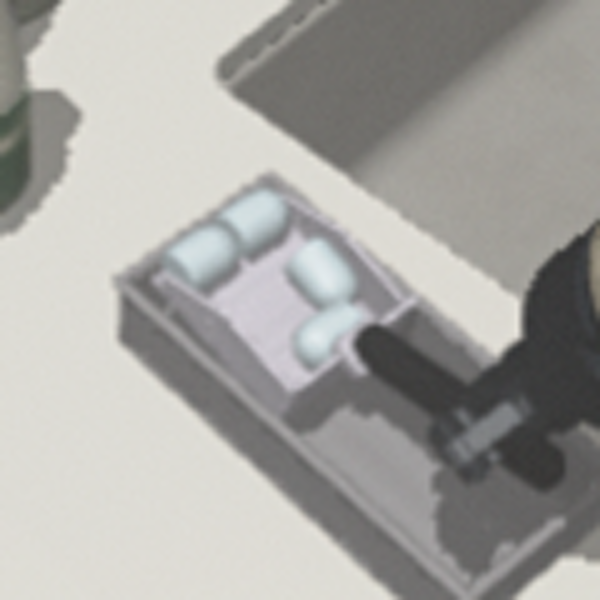

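The two front pieces are still at the front edge (crop 170–285, 190–280). I'll tilt further, wait and check with the networks before lifting out.

```bash
python3 -m jog '[[[1,0,0.5,0,-0.03,0,5],[2,0,1,0,-0.06,0,5],[3.5,0,1.5,0,-0.1,0,5],[5,0,2,0,-0.13,0,5],[5,0,2,0,-0.13,0,5],[5,0,0,0,-0.13,0,5]]]'
python3 - <<'E'
from h import *
c=capture("side");cv2.imwrite("pics/s6.png",cv2.resize(c["pixels"][160:280,290:410],None,fx=5,fy=5,interpolation=cv2.INTER_CUBIC))
print([(r["conf"],r["location"],px2w(c,*r["location"])) for r in recognise("side","ice0")[:5]])
E
```

```text
time: 9.35
tcp_pos: [0.5286, -0.1837, 0.0862]
orientation: [[-0.88, 0.057, 0.472], [0.065, 0.998, -0.0], [-0.471, 0.03, -0.881]]
ft_force: [-0.3, -1.3, -2.0]
finger_gap: 0.175
gripper_force: 69.3
[(0.47, [346.7, 189.8], array([ 0.664, -0.203,  0.099])), (0.46, [354.7, 209.1], array([ 0.623, -0.183,  0.086])), (0.43, [367.4, 211.2], array([ 0.602, -0.202,  0.08 ]))]
```

View pics/s6.png

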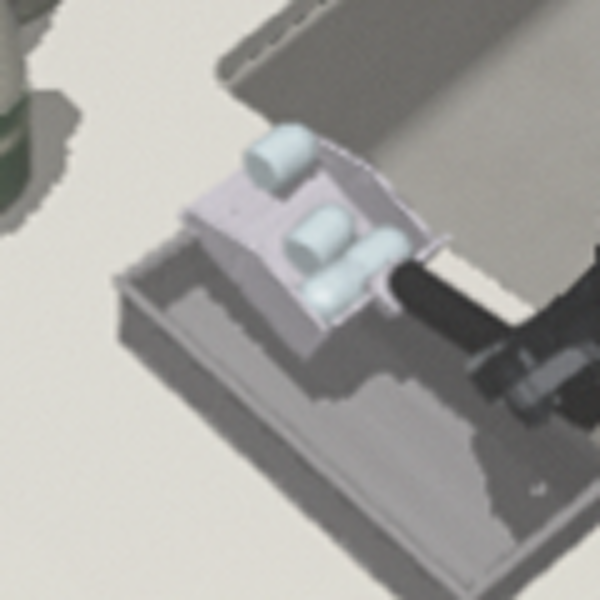

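All four pieces are on the raised scoop, one of them near the right front edge (crop 245–315, 125–195). The arm drifted sideways, so I'll check the joints.

Run:
```python
from h import *
s=read_state();print(s["joint_pos"],s["tcp_pos"])
R=np.array(s["orientation"]);print(R.T@[-.02,.0,.16]*1000, R.T@[0,0,1])
goal([.50,-.165,.25],Rt(-4.7,-24))
```

```text
[ 27.808  19.815  -9.085 130.031 -59.027   7.249 163.607] [ 0.528 -0.184  0.086]
[ -57.783    3.75  -150.489] [-0.471  0.031 -0.882]
shift [ -51.1   22.1 -157.9] rot [0.038 0.072 0.009] tcp goal [ 0.5   -0.165  0.25 ]
```

```bash
python3 -m jog '[[[-4,0,-7,0,0.01,0,5],[-8,0,-15,0,0.02,0,5],[-13,0,-24,0,0.04,0,5],[-18,1,-34,0,0.05,0,5],[-23,2,-43,0,0.06,0,5],[-28,2,-53,0,0.07,0,5]]]'
python3 - <<'E'
from h import *
s=read_state();print(s["joint_pos"],s["tcp_pos"])
c=capture("side");print([(r["conf"],r["location"],px2w(c,*r["location"])) for r in recognise("side","ice0")[:5]])
c=capture("top");print([(r["conf"],r["location"],px2w(c,*r["location"])) for r in recognise("top","ice0")[:5]])
goal([.52,-.12,.30],Rt(-4.7,-21))
E
```

```text
time: 10.05
tcp_pos: [0.528, -0.183, 0.1462]
orientation: [[-0.911, 0.056, 0.408], [0.064, 0.998, 0.005], [-0.407, 0.031, -0.913]]
ft_force: [0.0, 0.2, -1.9]
finger_gap: 0.175
gripper_force: 69.5
[  2.974  13.363  18.652 125.874 -35.156  22.363 137.221] [ 0.528 -0.183  0.146]
[(0.47, [357.6, 202.4], array([ 0.607, -0.167,  0.136])), (0.38, [371.5, 196.8], array([ 0.59 , -0.189,  0.149]))]
[(0.65, [409.1, 208.4], array([ 0.665, -0.198,  0.151])), (0.59, [404.0, 229.2], array([ 0.629, -0.189,  0.142])), (0.51, [213.6, 288.2], array([0.519, 0.14 , 0.189])), (0.48, [393.0, 242.6], array([ 0.605, -0.17 ,  0.137])), (0.46, [412.0, 242.9], array([ 0.605, -0.204,  0.136]))]
shift [ -51.5   67.  -143.6] rot [0.039 0.054 0.012] tcp goal [ 0.52 -0.12  0.3 ]
```

```bash
cat >> h.py <<'E'
def grip_for(lip,th,yaw):
    a=np.radians(th);x=.147*np.cos(a)-.072*np.sin(a);z=-.147*np.sin(a)-.072*np.cos(a);y=np.radians(yaw)
    return np.array(lip)-[x*np.cos(y),x*np.sin(y),-0+z]
E
python3 - <<'E'
from h import *
goal(grip_for([.63,.1325,.25],-13,-4),Rt(-4,-21),True)
E
```

```text
shift [  16.2  326.3 -131.6] rot [0.034 0.054 0.001] tcp goal [0.478 0.143 0.269]
```

```bash
python3 -m jog '[[[-6,3,-13,0,0.01,0,5],[-14,8,-33,0.005,0.02,0,5],[-22,16,-55,0.01,0.03,0,5],[-28,28,-78,0.015,0.04,0,5],[-32,46,-100,0.02,0.05,0,5],[-33,68,-118,0.025,0.05,0,5],[-31,92,-126,0.03,0.05,0,5],[-28,117,-130,0.034,0.05,0,5],[-23,143,-132,0.034,0.05,0,5],[-18,170,-132,0.034,0.05,0,5],[-13,197,-132,0.034,0.05,0,5],[-8,222,-132,0.034,0.05,0,5]]]'
python3 - <<'E'
from h import *
s=read_state();print(s["joint_pos"])
goal(grip_for([.63,.1325,.25],-13,-4),Rt(-4,-21),True)
E
```

```text
time: 11.45
tcp_pos: [0.493, 0.0385, 0.2756]
orientation: [[-0.93, 0.069, 0.36], [0.065, 0.998, -0.025], [-0.361, 0.0, -0.933]]
ft_force: [-0.2, -0.4, -2.5]
finger_gap: 0.175
gripper_force: 69.5
[-24.827  -4.088   9.491 122.206  11.141  42.28   63.831]
shift [ 23.2 103.3  -2.2] rot [0.001 0.003 0.001] tcp goal [0.478 0.143 0.269]
```

```bash
python3 -m jog '[[[5,24,0,0,0,0,5],[10,46,-1,0,0,0,5],[15,66,-2,0,0,0,5],[19,84,-2,0,0,0,5],[22,96,-2,0,0,0,5],[23,103,-2,0,0,0,5],[23,103,-2,0,0,0,5]]]'
python3 - <<'E'
from h import *
s=read_state();print(s["joint_pos"])
c=capture("top");print([(r["conf"],px2w(c,*r["location"])) for r in recognise("top","ice0")[:5]])
cv2.imwrite("pics/t7.png",cv2.resize(c["pixels"][150:330,140:340],None,fx=3.2,fy=3.2,interpolation=cv2.INTER_CUBIC))
for l,th in((.24,-13),(.215,-5),(.2,0),(.195,5),(.19,10),(.184,15),(.177,20),(.17,26),(.165,32),(.162,38)):
    print(th,end=" ");goal(grip_for([.63,.1325,l],th,-4),Rt(-4,th-8),True,s)
E
```

```text
time: 12.15
tcp_pos: [0.4785, 0.1422, 0.2694]
orientation: [[-0.93, 0.068, 0.36], [0.064, 0.998, -0.025], [-0.361, -0.0, -0.933]]
ft_force: [0.6, 0.4, -1.4]
finger_gap: 0.17
gripper_force: 69.4
[-31.092  -1.601   0.653 120.874  16.989  44.294  45.161]
[(0.84, array([0.614, 0.122, 0.265])), (0.69, array([0.558, 0.119, 0.254])), (0.58, array([0.554, 0.15 , 0.254]))]
-13 shift [4.4 0.9 9. ] rot [0.    0.003 0.002] tcp goal [0.478 0.143 0.259]
-5 shift [ 1.9  0.9 14.2] rot [0.    0.142 0.002] tcp goal [0.482 0.143 0.255]
0 shift [-1.1  0.9 17.8] rot [0.    0.23  0.002] tcp goal [0.486 0.143 0.253]
5 shift [-8.6  0.9 12.8] rot [0.    0.317 0.002] tcp goal [0.491 0.142 0.261]
10 shift [-16.9   0.9   8.6] rot [0.    0.404 0.002] tcp goal [0.497 0.142 0.267]
15 shift [-25.6   0.9   6.3] rot [-0.     0.491  0.002] tcp goal [0.505 0.141 0.273]
20 shift [-34.5   0.9   5.9] rot [-0.     0.579  0.002] tcp goal [0.513 0.141 0.276]
26 shift [-46.5   0.8   5.4] rot [-0.     0.683  0.002] tcp goal [0.524 0.14  0.281]
32 shift [-59.9   0.8   4.7] rot [-0.     0.788  0.002] tcp goal [0.536 0.139 0.287]
38 shift [-74.5   0.8   3.7] rot [-0.     0.893  0.002] tcp goal [0.549 0.138 0.293]
```

View pics/t7.png

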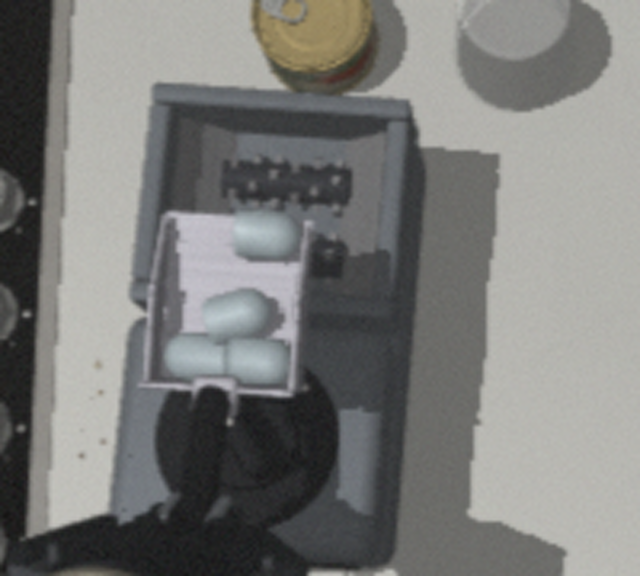

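All four pieces are aboard, and the lip is over the hopper (crop 165–305, row 215). Now I'll pour about the lip.

```bash
python3 -m jog '[[[4,1,9,0,0.02,0,5],[2,1,14,0,0.142,0,5],[-1,1,18,0,0.23,0,5],[-8,1,13,0,0.31,0,5],[-13,1,11,0,0.36,0,5],[-17,1,9,0,0.404,0,5],[-26,1,6,0,0.491,0,5],[-34,1,6,0,0.579,0,5],[-46,1,5.5,0,0.683,0,5],[-60,1,5,0,0.788,0,5],[-74,1,4,0,0.893,0,5],[-74,1,4,0,0.893,0,5]]]' 
python3 -m jog '[[[0,0,0,0,0,0,5],[0,0,0,0,0,0,5],[0,0,0,0,0,0,5],[0,0,0,0,0,0,5]]]'
python3 - <<'E'
from h import *
s=read_state();print(s["joint_pos"])
c=capture("top");print([(r["conf"],px2w(c,*r["location"])) for r in recognise("top","ice0")[:5]])
cv2.imwrite("pics/t8.png",cv2.resize(c["pixels"][130:330,140:340],None,fx=3,fy=3,interpolation=cv2.INTER_CUBIC))
E
```

```text
time: 13.45
tcp_pos: [0.5515, 0.136, 0.2879]
orientation: [[-0.86, 0.072, -0.505], [0.064, 0.997, 0.034], [0.506, -0.003, -0.862]]
ft_force: [-0.3, -1.7, -3.0]
finger_gap: 0.17
gripper_force: 69.5
time: 13.85
tcp_pos: [0.5488, 0.1379, 0.2947]
orientation: [[-0.866, 0.069, -0.496], [0.059, 0.998, 0.035], [0.497, 0.001, -0.868]]
ft_force: [-0.2, 0.4, -0.8]
finger_gap: 0.175
gripper_force: 69.5
[-17.943  33.93    7.299  72.914 -11.674 102.282  75.688]
[(0.55, array([0.695, 0.103, 0.121]))]
```

View pics/t8.png

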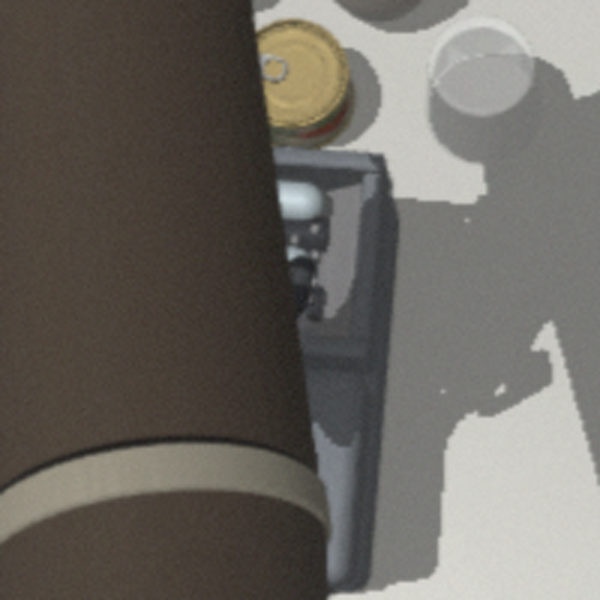

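One piece is visible in the hopper and the arm hides the rest. I'll level the scoop, back away and count.

Run:
```python
from h import *
goal(np.array([.52,.14,.345]),Rt(-4,10),True)
goal(np.array([.47,.10,.33]),Rt(-4,-8),True)
```

```text
shift [ 43.9   0.1 -11.6] rot [ 0.001 -0.346  0.001] tcp goal [0.517 0.14  0.326]
shift [ 72.1 -43.2  21.9] rot [ 0.001 -0.66   0.001] tcp goal [0.473 0.1   0.311]
```

```bash
python3 -m jog '[[[8,0,-8,0,-0.06,0,5],[20,0,-14,0,-0.16,0,5],[32,0,-14,0,-0.26,0,5],[44,0,-11,0,-0.346,0,5],[52,-8,-2,0,-0.45,0,5],[62,-20,10,0,-0.55,0,5],[72,-43,22,0,-0.66,0,5],[74,-85,22,0,-0.66,0,5],[75,-125,22,0,-0.66,0,5],[76,-160,22,0,-0.66,0,5],[76,-190,22,0,-0.66,0,5],[76,-195,22,0,-0.66,0,5]]]'
python3 - <<'E'
from h import *
s=read_state();print(s["joint_pos"])
for n in("top","side"):
    c=capture(n);print(n,[(r["conf"],r["location"],px2w(c,*r["location"])) for r in recognise(n,"ice0")[:6]])
    if n=="top":cv2.imwrite("pics/t9.png",cv2.resize(c["pixels"][120:400,140:480],None,fx=2,fy=2,interpolation=cv2.INTER_CUBIC))
E
```

```text
time: 15.15
tcp_pos: [0.4579, -0.0553, 0.3128]
orientation: [[-0.988, 0.075, 0.138], [0.074, 0.997, -0.01], [-0.138, 0.0, -0.99]]
ft_force: [-0.1, 1.8, -1.8]
finger_gap: 0.176
gripper_force: 69.5
[-16.52   -2.6    16.495 112.781   1.496  61.786  85.117]
top [(0.73, [217.1, 219.2], array([0.654, 0.15 , 0.111])), (0.58, [243.1, 196.4], array([0.695, 0.102, 0.12 ])), (0.58, [221.7, 196.5], array([0.694, 0.141, 0.122])), (0.52, [231.6, 219.5], array([0.653, 0.123, 0.113]))]
side [(0.76, [219.5, 293.7], array([0.659, 0.156, 0.114])), (0.73, [237.9, 283.7], array([0.651, 0.119, 0.113])), (0.71, [228.7, 266.4], array([0.688, 0.108, 0.119]))]
```

View pics/t9.png

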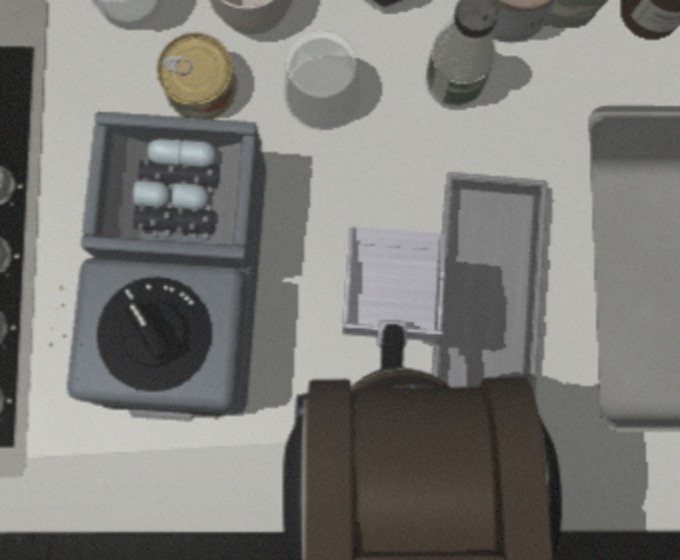

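All four pieces are in the hopper (crop 135–215, rows 140–205) and the scoop is empty. Next I'll lay the scoop back in the bin.

Run:
```python
from h import *
goal([.485,-.1625,.15],Rt(-4.7,-8))
goal([.485,-.1625,.061],Rt(-4.7,-8))
```

```text
shift [ -11.1 -110.2  165.3] rot [ 0.003 -0.002  0.013] tcp goal [ 0.485 -0.163  0.15 ]
shift [   1.1 -110.3  253.5] rot [ 0.003 -0.002  0.013] tcp goal [ 0.485 -0.163  0.061]
```

```bash
python3 -m jog '[[[-10,-30,5,0,0,0.005,5],[-20,-65,20,0.003,0,0.013,5],[-18,-95,50,0.003,0,0.013,5],[-16,-110,90,0.003,0,0.013,5],[-13,-110,130,0.003,0,0.013,5],[-11,-110,160,0.003,0,0.013,5],[-11,-110,165,0.003,0,0.013,5],[-11,-110,165,0.003,0,0.013,5]]]'
python3 - <<'E'
from h import *
c=capture("top")
for t,z in(("scoop_grip",.168),("scoop_pan",.10)):
    for r in spot_point("top",t)[:1]: print(t,r["conf"],px2w(c,*r["location"],z),px2w(c,*r["location"]))
goal([.485,-.1625,.061],Rt(-4.7,-8))
E
```

```text
time: 16.15
tcp_pos: [0.4849, -0.1625, 0.1497]
orientation: [[-0.988, 0.081, 0.135], [0.08, 0.997, -0.012], [-0.135, -0.001, -0.991]]
ft_force: [-0.0, 0.9, -0.5]
finger_gap: 0.171
gripper_force: 69.4
scoop_grip 0.59 [ 0.568 -0.16   0.168] [ 0.579 -0.171  0.093]
scoop_pan 0.95 [ 0.581 -0.168  0.1  ] [ 0.582 -0.169  0.093]
shift [13.9  0.9 89.9] rot [-0.001  0.001  0.   ] tcp goal [ 0.485 -0.163  0.061]
```

```bash
python3 -m jog '[[[2,0,15,0,0,0,5],[6,0,35,0,0,0,5],[9,0,55,0,0,0,5],[11,0,70,0,0,0,5],[12,0,78,0,0,0,5],[13,0,82,0,0,0,5],[13,0,84,0,0,0,5],[13,0,84,0,0,0,5]]]'
python3 - <<'E'
from h import *
c=capture("top")
for r in spot_point("top","scoop_pan")[:1]: print(r["conf"],px2w(c,*r["location"]))
E
```

```text
time: 17.1
tcp_pos: [0.484, -0.1637, 0.0658]
orientation: [[-0.987, 0.083, 0.138], [0.082, 0.997, -0.013], [-0.138, -0.001, -0.99]]
ft_force: [0.7, 0.2, -1.3]
finger_gap: 0.176
gripper_force: 69.5
0.72 [ 0.586 -0.172  0.01 ]
```

```bash
python3 -m jog '[[[0.2,0,2,0,0,0,5],[0.4,0,4,0,0,0,5],[0.6,0,6,0,0,0,5],[0.6,0,6,0,0,0,5],[0.6,0,6,0,0,0,16],[0.6,0,6,0,0,0,30],[0.6,0,6,0,0,0,48],[0.6,0,6,0,0,0,48],[0.6,0,6,0,0,0,48]]]'
python3 - <<'E'
from h import *
goal([.485,-.163,.10],Rt(-4.7,-8));goal([.47,-.16,.30],Rt(-4,0))
E
```

```text
time: 18.1
tcp_pos: [0.4836, -0.1636, 0.0591]
orientation: [[-0.987, 0.083, 0.136], [0.082, 0.997, -0.013], [-0.137, -0.001, -0.991]]
ft_force: [0.4, 0.0, 0.5]
finger_gap: 0.564
gripper_force: 0.0
shift [ -6.9   0.7 -40.3] rot [-0.001 -0.002 -0.001] tcp goal [ 0.485 -0.163  0.1  ]
shift [ -19.2    2.2 -240.5] rot [-0.002  0.137 -0.013] tcp goal [ 0.47 -0.16  0.3 ]
```

```bash
python3 -m jog '[[[0,0,-20,0,0,0,48],[0,0,-50,0,0,0,48],[0,0,-95,0,0,0,48],[-5,0,-140,0,0.04,0,48],[-10,1,-185,0,0.08,-0.005,48],[-15,2,-225,0,0.12,-0.01,48],[-19,2,-240,0,0.137,-0.013,48],[-19,30,-240,0,0.137,-0.07,48],[-19,75,-240,0,0.137,-0.15,48],[-19,123,-240,0,0.137,-0.25,48],[-19,170,-240,0,0.137,-0.35,48],[-25,190,-240,0,0.137,-0.35,48]]]'
python3 - <<'E'
from h import *
c=capture("top")
for t in("scoop_pan","scoop_grip","ice0","ice_bin"):
    print(t,[(r["conf"],px2w(c,*r["location"])) for r in spot_point("top",t)[:4]])
print(read_state()["joint_pos"]);goal([.5255,.142,.26],Rt(33.6),True)
E
```

```text
time: 19.3
tcp_pos: [0.4907, 0.0319, 0.3]
orientation: [[-0.962, -0.272, 0.001], [-0.272, 0.962, -0.024], [0.006, -0.023, -1.0]]
ft_force: [0.4, 0.2, -0.3]
finger_gap: 0.567
gripper_force: 0.0
scoop_pan [(0.97, array([ 0.589, -0.176,  0.007]))]
scoop_grip [(0.62, array([ 0.484, -0.161,  0.083])), (0.49, array([0.694, 0.141, 0.121])), (0.28, array([0.779, 0.116, 0.054]))]
ice0 [(0.77, array([0.694, 0.139, 0.122])), (0.68, array([0.784, 0.116, 0.053])), (0.66, array([0.657, 0.153, 0.113])), (0.58, array([0.692, 0.104, 0.121]))]
ice_bin []
[-23.964   6.838  15.927 104.703  -0.44   68.884  97.188]
shift [-64.  104.8  56. ] rot [-0.024 -0.01  -0.322] tcp goal [0.525 0.142 0.241]
```

The scoop lies flat in the bin. Next is the dial.

```bash
python3 -m jog '[[[-15,25,10,-0.005,0,-0.08,60],[-35,60,25,-0.01,-0.005,-0.2,60],[-55,90,40,-0.02,-0.01,-0.3,60],[-64,105,56,-0.024,-0.01,-0.322,60],[-64,105,56,-0.024,-0.01,-0.322,60]]]'
python3 - <<'E'
from h import *
goal([.5255,.142,.181],Rt(33.6),True)
print(read_state()["joint_pos"])
E
```

```text
time: 20.05
tcp_pos: [0.5247, 0.1441, 0.2388]
orientation: [[-0.831, -0.556, -0.003], [-0.556, 0.831, -0.0], [0.003, 0.002, -1.0]]
ft_force: [-0.4, -0.3, -0.2]
finger_gap: 0.699
gripper_force: 0.0
shift [ 0.2 -2.3 76.8] rot [ 0.002 -0.003  0.003] tcp goal [0.525 0.142 0.162]
[-28.451  15.289   9.872 102.651  -2.974  62.493 106.242]
```

```bash
python3 -m jog '[[[0,-2,20,0,0,0,60],[0,-2,45,0,0,0,60],[0,-2,62,0,0,0,60],[0,-2,72,0,0,0,60],[0,-2,76,0,0,0,60],[0,-2,76,0,0,0,60],[0,-2,76,0,0,0,5],[0,-2,76,0,0,0,5],[0,-2,76,0,0,0,5],[0,-2,76,0,0,0,5],[0,-2,76,0,0,0,5],[0,-2,76,0,0,0,5]]]' 40
python3 - <<'E'
from h import *
s=read_state();print(s["joint_pos"],s["moment"])
E
```

```text
time: 21.25
tcp_pos: [0.5274, 0.1414, 0.166]
orientation: [[-0.832, -0.554, 0.002], [-0.554, 0.832, 0.001], [-0.002, -0.0, -1.0]]
ft_force: [0.7, -2.7, 6.0]
finger_gap: 0.175
gripper_force: 42.9
[-27.63   19.68    9.483 107.426  -3.99   53.091 107.365] [-0.492  0.055 -0.081]
```

```bash
python3 -m jog '[[[0,0,-1,0,0,0.08,5],[0,0,-1,0,0,0.2,5],[0,0,-1,0,0,0.32,5],[0,0,-1,0,0,0.44,5],[0,0,-1,0,0,0.56,5],[0,0,-1,0,0,0.68,5],[0,0,-1,0,0,0.8,5],[0,0,-1,0,0,0.92,5],[0,0,-1,0,0,1.04,5],[0,0,-1,0,0,1.14,5],[0,0,-1,0,0,1.22,5],[0,0,-1,0,0,1.27,5]]]' 60
python3 - <<'E'
from h import *
s=read_state();print(s["joint_pos"],s["moment"]);R=np.array(s["orientation"])
print("tool yaw",np.degrees(np.arctan2(-R[1,0],-R[0,0])))
E
```

```text
time: 22.45
tcp_pos: [0.5274, 0.1406, 0.1661]
orientation: [[-0.774, 0.633, 0.002], [0.633, 0.774, -0.001], [-0.002, 0.001, -1.0]]
ft_force: [3.5, -4.7, -2.0]
finger_gap: 0.174
gripper_force: 61.4
[-39.715  20.633  25.003 108.205 -10.617  53.344  40.954] [-0.912 -0.685  0.084]
tool yaw -39.284506327026484
```

```bash
python3 -m jog '[[[0,0,0,0,0,0.03,5],[0,0,0,0,0,0.05,5],[0,0,0,0,0,0.07,5],[0,0,0,0,0,0.08,5],[0,0,0,0,0,0.08,5],[0,0,0,0,0,0.08,5]]]' 70
python3 - <<'E'
from h import *
s=read_state();print(s["joint_pos"],s["moment"]);R=np.array(s["orientation"])
print("tool yaw",np.degrees(np.arctan2(-R[1,0],-R[0,0])))
c=capture("top");d=spot_point("top","dial_grip");print(d[:1])
E
```

```text
time: 23.05
tcp_pos: [0.5274, 0.1406, 0.1662]
orientation: [[-0.725, 0.689, 0.002], [0.689, 0.725, -0.001], [-0.002, 0.0, -1.0]]
ft_force: [3.6, -4.1, -0.8]
finger_gap: 0.169
gripper_force: 70.8
[-40.466  20.735  25.963 108.246 -11.003  53.383  37.07 ] [-1.034 -0.713  1.122]
tool yaw -43.5502947778848
[{'location': [212.2, 285.7], 'conf': 0.43}]
```

```bash
python3 -m jog '[[[0,0,0,0,0,-0.015,5],[0,0,0,0,0,-0.015,5],[0,0,0,0,0,-0.015,5],[0,0,0,0,0,-0.015,5],[0,0,0,0,0,-0.015,5]]]' 70
python3 - <<'E'
from h import *
s=read_state();print(s["moment"]);R=np.array(s["orientation"])
print("tool yaw",np.degrees(np.arctan2(-R[1,0],-R[0,0])))
E
```

```text
time: 23.65
tcp_pos: [0.5274, 0.1406, 0.1662]
orientation: [[-0.734, 0.679, 0.002], [0.679, 0.734, -0.001], [-0.002, 0.0, -1.0]]
ft_force: [2.6, -4.5, -2.0]
finger_gap: 0.174
gripper_force: 70.0
[-0.958 -0.759  0.73 ]
tool yaw -42.73545829084851
```

The moment is 0.73 N m, well above the 0.16 N m the spring needs, so the dial is firmly on its stop. I'm handing in.

```bash
python3 -c "
from rig import *
print(hand_in())"
```

```text
the job is handed in; nothing more can be done
None
```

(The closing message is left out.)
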